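Bring out the stirring bar tray

TASK

Two small parts drawers stand on the mat, one left standing open and empty, the other shut with a stirring bar inside. First push the empty tray fully home; then hook a fingertip behind the lip of the other tray and draw it fully out to its stop, so that the stirring bar can be reached. Do not pinch that lip or press on its front, do not touch or lift the stirring bar, and leave the things standing around where they are.

Things in the scene. Friction and masses are not known exactly. Their poses are not given: they have to be found in the camera images.
- mat: thin dark rubber mat, 175 (x) x 205 x 3 mm, lying fixed on the bench; origin on its underside 17 mm to -x and 20 mm to +y of its centre; its -x side is the one towards which both trays open
- case_a: housing of the drawer that starts open: white box 84 (x, along the rail) x 60 x 42 mm with a clear window in its roof, fixed on the mat; origin at the centre of its underside, -x is its open front
- case_b: housing of the drawer that starts shut; the same make and size as the other and standing about 85 mm beside it (which of the two is on the left changes); origin at the centre of its underside, -x is its open front
- lip_a (a point): Lip of the empty grey tray that starts open. Upright plate 42 mm wide, 10 mm thick, 32 mm tall on the tray's flat apron; behind it a gap 43 mm long, open above, then the tray's walled part. Point: middle of its top edge, 44 mm above the bench; +x runs level along the rail into the housing (closing), y along the lip, z up. Rear face 5 mm to +x, front face 5 mm to -x of the point.
- lip_b (a point): Lip of the grey tray that starts shut and holds the stirring bar. Upright plate 42 mm wide, 10 mm thick, 32 mm tall on the tray's flat apron; behind it a gap 43 mm long, open above, then the tray's walled part. Point: middle of its top edge, 44 mm above the bench; +x runs level along the rail into the housing (closing), y along the lip, z up. Rear face 5 mm to +x, front face 5 mm to -x of the point.
- tray_a (a joint): position of the empty tray in m drawn out: 0 fully home against its stop, 0.06 fully out against its other stop. It slides in its rail with about 2 N of friction and stays where it is left. Starts between 0.035 and 0.055.
- tray_b (a joint): position of the stirring bar's tray in m drawn out: 0 fully home against its stop, 0.06 fully out against its other stop. It slides in its rail with about 2 N of friction and stays where it is left. Starts between 0 and 0.006.
- stir_bar: white stirring bar, 10 mm thick, 40 mm long, lying loose on the floor of its tray inside the tray's walls (72 x 44 mm inside, 17 mm high); it may roll a little there; origin on its underside
- vial: cream-filled glass vial with white cap, 24 mm across, 50 mm tall, standing on the mat beside the drawers; to be left alone; origin at the centre of its underside
- tape: roll of cream label tape, 68 mm across, 19 mm tall, on the bench; to be left alone; origin at the centre of its underside
- timer: white bench timer, 55 x 65 x 18 mm, on the bench; to be left alone; origin at the centre of its underside
- tube_rack: small tube rack with capped tubes, 52 x 132 x 61 mm, on the bench; to be left alone; origin at the centre of its underside

How it is judged:
On the way, in this order (a step that is already met when the one before it is completed fails the run):
1. the empty tray is pushed fully home while the other tray is still shut (value of joint tray_a below 0.005 m and value of joint tray_b below 0.015 m), for 0.2 s.
2. the stirring bar's tray is drawn fully out, the empty one staying home (value of joint tray_a below 0.007 m and value of joint tray_b above 0.053 m), for 0.2 s.
At the end, for the whole second after the job is handed in: the empty tray is home (within 7 mm), the stirring bar's tray is out to its stop (within 7 mm) and at rest, and the stirring bar lies in its tray (all of step 2 and velocity of joint tray_b below 0.01 m/s and linear speed of stir_bar below 0.03 m/s and x of stir_bar in the frame of lip_b between 0.045 and 0.13 m and z of stir_bar in the frame of lip_b below -0.015 m); the robot touches nothing.
It fails at once if the lip that is to be hooked is pinched or pressed on its front (more than 3 N) (contact force between the arm and tray_b_c0 above 3 N).
It fails at once if the stirring bar is touched by the robot (contact force between the arm and stir_bar above 0.5 N).
It fails at once if the stirring bar is lifted out of its tray (z of stir_bar in the frame of lip_b above 0 m).
It fails at once if a thing standing around is moved by more than 20 mm (distance of any of vial, tape, timer, tube_rack from where it was at the start of the episode above 0.02 m).
It fails at once if the vial is tipped (angle between vial's own z axis and vertical above 0.5 rad).
It also fails if it takes over 45 s, if anything falls off the work surface, if the arm or the gripper's body presses on something with over 40 N, if the wrist force passes 120 N, or if a joint passes its speed limit or range.

ROBOT

A 6-joint arm with a two-finger parallel gripper is mounted at the origin on a cart in front of the work surface, level with it; the furniture and walls round the work are solid. World frame = base frame: x ahead of the robot, y to its left, z up, the work surface at z = 0. Lengths are in m, angles in rad, forces in N, time in s.
With the tool pointing down it reaches from about 0.375 to 0.925 m from the base axis. Payload 5.7 kg.
Tool frame: the origin (TCP) lies midway between the tips of the shut fingers; the grasp point (between the pads) lies 19 mm behind it; z points along the fingers, x is the direction in which the jaws open and shut, and the axes are right-handed (so a half turn about z gives the same grasp; the last joint's range is limited). The gripper opens to 88 mm and grips with 3 to 60 N. Pads are 20 mm wide; open, the fingers measure 115 mm over their backs; the gripper's body (75 mm by 178 mm) begins 61 mm behind the grasp point.
Start: joints at [0.99, 0.359, 1.51, -0, 1.272, -0.115], TCP at [0.269, 0.536, 0.223] pointing down, gripper open.
Joint ranges: [-2.97, 2.97], [-1.01, 2.36], [0.21, 2.38], [-0.96, 4.11], [0.2, 2.71], [-2.98, 2.98]. Speed limits (rad/s): [2.39, 2.39, 3.14, 3.14, 3.14, 3.14].

INTERFACE

Orientations are given as a unit quaternion [x, y, z, w].
In Python, from bench import move_ptp, servo_line, goto_joints, move_gripper, sleep, inverse_kinematics, capture, PlanningError, close_job, spot_in, silhouettes, current_clock, current_joint_pos, current_qvel, current_joint_torque, current_position, current_orientation, current_force, current_torque, current_finger_gap gives the robot as it stands. Calls block until the motion is done:
- move_ptp(position, orientation): joint-space move of the TCP to a pose.
- servo_line(position, orientation=None, rate=0.15, contact_N=None): straight line of the TCP; orientation=None keeps the orientation; rate is the mean speed in m/s. With contact_N (N) it stops when the force on the tool has changed by that much, and returns True; else False.
- goto_joints(angles): joint-space move.
- move_gripper(opening): finger opening in m; the grip force is fixed at half the most; returns when the fingers have stopped.
- sleep(seconds).
- inverse_kinematics(position, orientation): joint angles nearest the present ones, or None.
- capture(name): name is "scene" or "top" or "wrist"; returns a dict with "image" (400x640x3 uint8, blue, green, red), "range_z" (400x640 float32, m along the optical axis (not along the pixel's ray), 0 where there is no reading), "intrinsics" (3x3 intrinsics, pixels), "k1" (the pictures are not rectified: a ray, as slopes to the right and down, at radius r is drawn at 1 + k1 r^2 times it, then the intrinsics apply), "R" (3x3) and "t" (3): a world point X has camera coordinates R X + t. Camera axes: x right, y down, z forward; pixel columns grow to the right and rows downward; lengths in m; the calibration is good to about 2 mm. A picture is of the moment at which its call begins.
A pose or a line that the arm cannot do raises PlanningError and nothing moves.
- close_job(): hands the job in, once; it reports no verdict.
Trained networks look in the newest picture that a camera, given by its name, has taken for a name from the list of things; names that differ only in an ending like _2 or _b are one class to them, and where a whole thing is asked for, a point or a joint stands for the part that bears it (a point fixed in the world has none). Each returns a list of dicts, best first, with "conf" (0 to 1); they miss things now and then, are a little off and sometimes report something else, mostly with a low value. They report only what shows in the picture. A call takes as long as a camera call.
- spot_in(camera, query): "xy" ([column, row] in pixels, amid what is visible of it).
- silhouettes(camera, query): "region" (400x640 bool, what is visible of it) and "xy" ([column, row] in pixels, amid what is visible of it).
Readings, each from a call of its own:
- current_clock(): time.
- current_joint_pos(): joint angles.
- current_qvel(): joint speeds.
- current_joint_torque(): joint torques, N m.
- current_position(): TCP position.
- current_orientation(): TCP orientation.
- current_force(): force on the tool from outside, world axes, zero at the start.
- current_torque(): the same for the moment, N m.
- current_finger_gap(): finger opening in m.
Only numpy, scipy, OpenCV 4.12 (cv2) and the standard library are available. Lean on these libraries where they do the work, as an engineer would, in place of code of your own. Each camera call takes 0.05 s, during which the arm holds its last target. There are 200 camera calls.

## Working session

There is one attempt and no reset: what is moved stays moved. The work goes in short steps, each a Python script; the robot and the scene stay as the last script left them, time stands still between calls to the robot, and variables do not carry over. Pictures are saved under pics/ and viewed, about 8 in all and at most 12, crops included, and the job is handed in when it is done.

```bash
mkdir -p pics && cat > h.py <<'E'
import numpy as np, cv2
from bench import *
def cloud(c):
    K=c["intrinsics"]; h,w=c["range_z"].shape
    u,v=np.meshgrid(np.arange(w),np.arange(h))
    xd=(u-K[0,2])/K[0,0]; yd=(v-K[1,2])/K[1,1]
    x,y=xd.copy(),yd.copy()
    for _ in range(8):
        s=1+c["k1"]*(x*x+y*y); x=xd/s; y=yd/s
    z=c["range_z"]; P=np.stack([x*z,y*z,z],-1)
    W=(P-np.array(c["t"]))@np.array(c["R"])
    W[z<=0]=np.nan
    return W
E
python3 - <<'E'
from h import *
for n in ("top","scene"):
    c=capture(n); cv2.imwrite(f"pics/{n}1.png",c["image"]); W=cloud(c)
    np.save(f"{n}.npy",W)
    for q in ("lip_a","case_a","stir_bar","vial","tape","timer","tube_rack","mat"):
        for d in silhouettes(n,q)[:3]:
            p=W[d["region"]]; p=p[~np.isnan(p[:,0])]
            print(n,q,round(d["conf"],2),np.round(d["xy"]),np.round(np.median(p,0),3) if len(p) else None,np.round(np.percentile(p,[3,97],axis=0),3).tolist() if len(p) else None)
E
```

```text
top lip_a 0.88 [258. 172.] [ 0.479 -0.303  0.012] [[0.445, -0.327, 0.008], [0.509, -0.279, 0.043]]
top case_a 0.92 [307. 162.] [ 0.491 -0.389  0.039] [[0.391, -0.422, 0.008], [0.569, -0.361, 0.047]]
top case_a 0.69 [263. 146.] [ 0.517 -0.309  0.043] [[0.447, -0.341, 0.009], [0.581, -0.282, 0.047]]
top stir_bar 0.41 [402. 149.] [ 0.517 -0.559  0.042] [[0.477, -0.622, 0.003], [0.566, -0.501, 0.062]]
top stir_bar 0.26 [261. 145.] [ 0.517 -0.309  0.043] [[0.447, -0.342, 0.005], [0.583, -0.279, 0.047]]
top vial 0.73 [208. 262.] [ 0.307 -0.232  0.018] [[0.277, -0.264, -0.0], [0.339, -0.202, 0.022]]
top vial 0.72 [342. 170.] [ 0.478 -0.451  0.045] [[0.471, -0.462, 0.006], [0.491, -0.441, 0.054]]
top tape 0.71 [204. 262.] [ 0.307 -0.232  0.019] [[0.279, -0.263, 0.01], [0.337, -0.202, 0.022]]
top tape 0.19 [320. 181.] [ 0.47  -0.413  0.003] [[0.409, -0.47, -0.0], [0.571, -0.267, 0.006]]
top timer 0.57 [207. 264.] [ 0.307 -0.232  0.018] [[0.279, -0.264, 0.0], [0.337, -0.202, 0.022]]
top timer 0.55 [341. 265.] [ 0.315 -0.451  0.016] [[0.289, -0.482, 0.009], [0.342, -0.421, 0.019]]
top tube_rack
[... 592 characters left out ...]
ene vial 0.64 [364. 203.] [ 0.478 -0.462  0.036] [[0.472, -0.467, 0.006], [0.491, -0.449, 0.054]]
scene vial 0.57 [232. 181.] [ 0.307 -0.241  0.019] [[0.275, -0.267, 0.001], [0.337, -0.204, 0.021]]
scene tape 0.81 [229. 186.] [ 0.306 -0.24   0.019] [[0.275, -0.267, 0.002], [0.337, -0.205, 0.021]]
scene timer 0.76 [294. 251.] [ 0.314 -0.461  0.016] [[0.289, -0.488, 0.006], [0.342, -0.426, 0.019]]
scene tube_rack 0.69 [424. 235.] [ 0.52  -0.576  0.042] [[0.481, -0.626, 0.004], [0.563, -0.511, 0.062]]
scene mat 0.89 [342. 206.] [ 0.454 -0.436  0.004] [[0.407, -0.474, 0.001], [0.566, -0.274, 0.006]]
scene mat 0.27 [330. 198.] [ 0.444 -0.387  0.013] [[0.388, -0.417, 0.01], [0.503, -0.363, 0.042]]
```

View pics/top1.png

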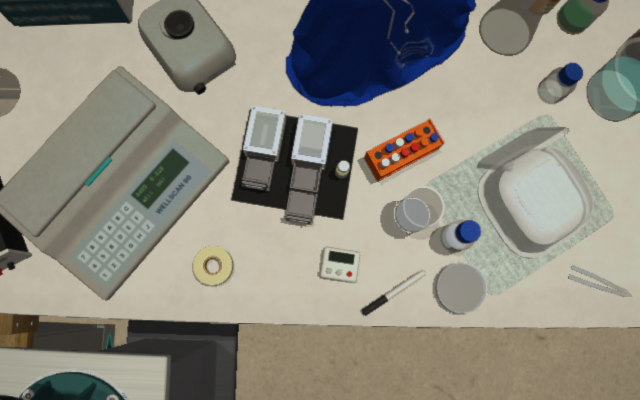

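View pics/scene1.png

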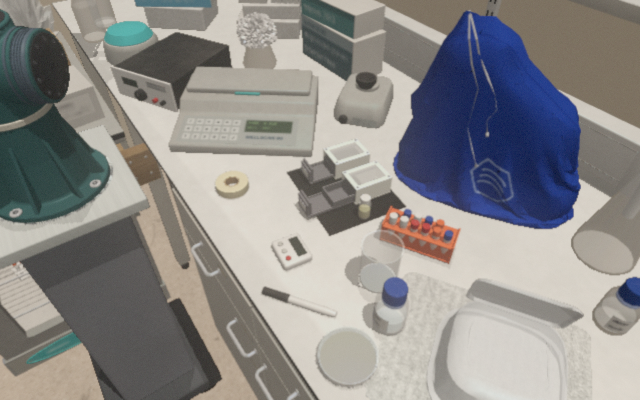

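The top view shows the open drawer (A) on the right, with its lip at about (300,220), and the shut drawer (B) on the left, with its lip at about (256,187). The vial is at (342,170), right beside case A. The trays open towards the robot with a slight yaw. Next I'll measure the axes and lips.

```bash
python3 - <<'E'
from h import *
for n in ("top","scene"):
    W=np.load(f"{n}.npy").reshape(-1,3); W=W[~np.isnan(W[:,0])]
    s=W[(W[:,0]>.37)&(W[:,0]<.62)&(W[:,1]>-.44)&(W[:,1]<-.26)&(W[:,2]>.036)&(W[:,2]<.06)]
    g=np.round((s[:,:2]-[.37,-.44])*500).astype(int)
    m=np.zeros((130,95),np.uint8); m[g[:,0],g[:,1]]=1
    m=cv2.morphologyEx(m,cv2.MORPH_CLOSE,np.ones((5,5)))
    k,l=cv2.connectedComponents(m)
    lab=l[g[:,0],g[:,1]]
    for i in range(1,k):
        p=s[lab==i]
        if len(p)<8: continue
        print(n,len(p),np.round([np.median(p[:,2]),p[:,2].max()],3),cv2.minAreaRect((p[:,:2]*1000).astype(np.float32)))
    r=W[(W[:,1]>-.3)&(W[:,1]<.0)&(W[:,0]>.35)&(W[:,0]<.7)&(W[:,2]>.05)]
    print("balance",r.min(0),r.max(0))
E
```

```text
top 150 [0.041 0.046] ((393.4999694824219, -377.3220520019531), (41.51232147216797, 10.226911544799805), 82.30303955078125)
top 151 [0.041 0.046] ((450.83245849609375, -298.15472412109375), (42.12220764160156, 11.897923469543457), 80.66912841796875)
top 1580 [0.044 0.05 ] ((532.6937255859375, -396.66522216796875), (60.04485321044922, 85.41522216796875), 82.06285095214844)
top 1557 [0.044 0.05 ] ((545.0025634765625, -312.3861999511719), (59.25621795654297, 85.34436798095703), 81.91290283203125)
top 25 [0.043 0.051] ((619.0692138671875, -419.5179138183594), (1.903407335281372, 23.52517318725586), 0.7621641755104065)
balance [ 0.35010882 -0.23883492  0.05000034] [ 6.99990026e-01 -7.96218241e-06  1.00806994e-01]
scene 101 [0.041 0.045] ((393.9332580566406, -381.03045654296875), (44.46961975097656, 9.395606994628906), 82.27908325195312)
scene 87 [0.04  0.046] ((452.1071472167969, -302.1253356933594), (41.12528991699219, 9.946584701538086), 81.3519287109375)
scene 930 [0.045 0.048] ((533.4345703125, -399.4845886230469), (64.89344787597656, 85.16634368896484), 82.13133239746094)
scene 788 [0.045 0.048] ((546.11083984375, -315.4603576660156), (63.225746154785156, 85.06089782714844), 81.89287567138672)
scene 17 [0.043 0.056] ((619.0093994140625, -421.7861022949219), (21.571428298950195, 1.8188953399658203), 88.52256774902344)
balance [ 0.35103697 -0.24500415  0.05000723] [ 6.99988654e-01 -1.81805545e-05  9.98551752e-02]
```

```bash
cat >> h.py <<'E'
from scipy.spatial.transform import Rotation as Ro
yaw=np.radians(-8.0); U=np.array([np.cos(yaw),np.sin(yaw),0])
def quat(s):
    x=s*U; z=np.array([0,0,-1.]); return Ro.from_matrix(np.stack([x,np.cross(z,x),z],1)).as_quat()
A=np.array([.3935,-.378,0]); B=np.array([.4512,-.299,0])
def at(P,d,z): return (P+d*U)+np.array([0,0,z])
E
python3 - <<'E'
from h import *
move_gripper(0)
best=None
for s in (1,-1):
    j=inverse_kinematics(at(A,-.045,.15),quat(s)); print(s,np.round(j,2) if j is not None else None)
    if j is not None and (best is None or abs(j[5])<abs(best[1][5])): best=(s,j)
s=best[0]; open("s.txt","w").write(str(s))
move_ptp(at(A,-.045,.2),quat(s))
servo_line(at(A,-.045,.028))
print(current_position(),current_force())
print(servo_line(at(A,-.0185+.057,.028),rate=.03,contact_N=10))
p=current_position(); print(p,"d",(p-A)@U,current_force(),current_clock())
servo_line(p-.03*U,rate=.1); print(current_force())
c=capture("top"); cv2.imwrite("pics/top2.png",cv2.resize(c["image"][80:280,160:480],None,fx=2.4,fy=2.4)); 
E
```

```text
1 [-0.95  0.31  1.79 -0.    1.04 -0.81]
-1 [-0.95  0.31  1.79 -0.    1.04  2.33]
[ 0.34936621 -0.37223748  0.02861982] [-0.11732362 -0.96082947 -0.20672065]
False
[ 0.43005387 -0.38300578  0.02794561] d 0.03689480271816582 [-6.82828787 -0.22400738  3.33542242] 9.6667
[ 0.0049016   0.27073071 -0.52694601]
```

View pics/top2.png

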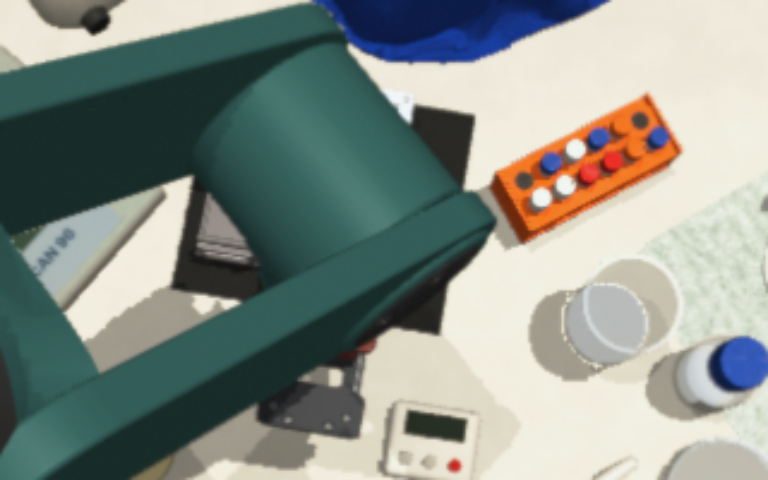

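The arm hides tray A in this view. The last force (6.8 N, above the 2 N of friction) suggests the tray reached its stop. I'll lift, move above lip B and check from there.

```bash
cat >> h.py <<'E'
def rects(n,c):
    W=cloud(c).reshape(-1,3); W=W[~np.isnan(W[:,0])]
    s=W[(W[:,0]>.34)&(W[:,0]<.605)&(W[:,1]>-.44)&(W[:,1]<-.265)&(W[:,2]>.036)&(W[:,2]<.056)]
    g=np.round((s[:,:2]-[.34,-.44])*500).astype(int)
    m=np.zeros((150,95),np.uint8); m[g[:,0],g[:,1]]=1
    m=cv2.morphologyEx(m,cv2.MORPH_CLOSE,np.ones((5,5)))
    k,l=cv2.connectedComponents(m); lab=l[g[:,0],g[:,1]]
    for i in range(1,k):
        p=s[lab==i]
        if len(p)<8: continue
        r=cv2.minAreaRect((p[:,:2]*1000).astype(np.float32)); print(n,len(p),np.round(r[0],1),np.round(r[1],1),round(r[2],1))
E
python3 - <<'E'
from h import *
s=int(open("s.txt").read()); p=current_position()
servo_line([p[0],p[1],.22])
move_ptp([.36,-.2,.25],quat(s))
for n in ("top","scene","wrist"):
    c=capture(n); cv2.imwrite(f"pics/{n}3.png",c["image"]); rects(n,c)
a=[cv2.imread(f"pics/{n}3.png") for n in ("scene","wrist")]
cv2.imwrite("pics/c3.png",np.hstack([cv2.resize(a[0][100:260,200:456],(640,400)),a[1]])[:,::1][:, :1280])
cv2.imwrite("pics/c3.png",cv2.resize(cv2.imread("pics/c3.png"),(800,250)))
E
```

```text
top 147 [ 442.9 -384.1] [41.9 11. ] 79.6
top 152 [ 451.5 -298.2] [41.8 10.6] 81.6
top 1575 [ 532.8 -396.7] [60.  85.4] 82.1
top 1558 [ 545.6 -312.5] [59.1 85.8] 81.8
scene 101 [ 444.1 -388. ] [42.5 11.3] 82.6
scene 85 [ 452.  -301.7] [43.4 10.7] 81.6
scene 932 [ 532.8 -400.2] [63.4 85.2] 82.6
scene 786 [ 546.2 -315.8] [64.2 86.1] 80.2
wrist 12 [ 445.8 -365.5] [1.6 8.4] 89.2
wrist 231 [ 451.6 -300.2] [42.4 10. ] 81.7
wrist 2103 [ 532.8 -396.4] [57.7 85.3] 82.1
wrist 2590 [ 545.3 -313.6] [60.5 85.5] 81.7
```

View pics/c3.png

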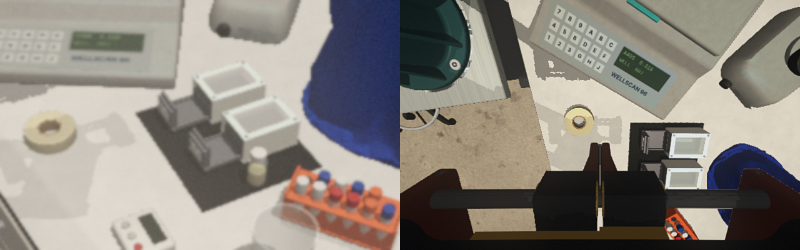

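A's lip is now 90 mm from its case centre, against about 95 mm for B (at most 6 mm out). That puts A home and B about 5 mm out. Next I'll hook B's lip from behind and pull slowly, stopping just short of the stop.

```bash
python3 - <<'E'
from h import *
s=int(open("s.txt").read())
move_ptp(at(B,.026,.15),quat(s))
print(servo_line(at(B,.026,.026),rate=.08,contact_N=6),current_position(),current_force())
f0=np.array(current_force())
print(servo_line(at(B,.010,.026),rate=.015,contact_N=8),np.array(current_force())-f0)
print(servo_line(at(B,-.037,.026),rate=.02,contact_N=8))
p=current_position(); print(p,(p-B)@U,np.array(current_force())-f0,current_clock())
c=capture("scene"); cv2.imwrite("pics/s4.png",cv2.resize(c["image"][100:260,200:456],(768,480))); rects("s",c)
E
```

```text
False [ 0.47731513 -0.30289108  0.02651632] [0.54194535 0.24000789 0.64596134]
False [ 0.80136255 -0.58046988 -1.65584177]
False
[ 0.41454962 -0.29386256  0.02596992] -0.03700869828637218 [ 1.28148565  1.44387775 -1.00205821] 18.725
s 167 [ 400.7 -296. ] [30.3 39.6] 27.3
s 100 [ 443.4 -388.2] [42.2 10. ] 83.3
s 930 [ 533.1 -400.1] [62.6 87.2] 81.5
s 789 [ 545.6 -315. ] [63.3 84.7] 82.4
```

View pics/s4.png

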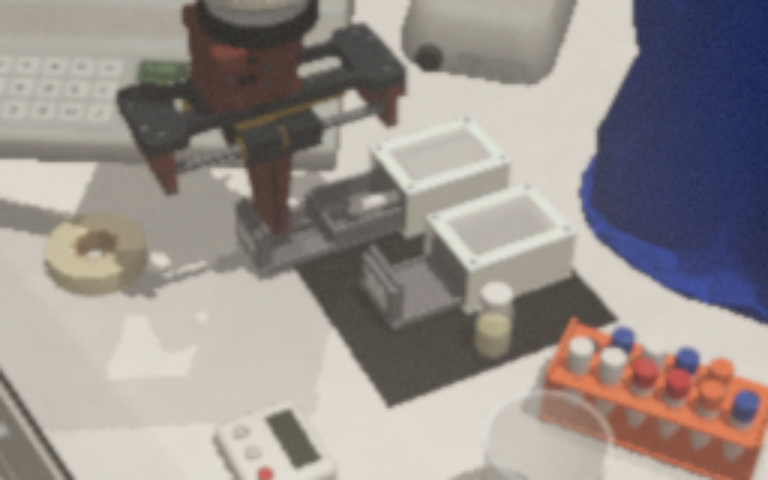

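The tray has come well out, and the white bar shows in it at about (375,202). Now I'll measure lip B's position, leaving out the finger.

```bash
python3 - <<'E'
from h import *
V=np.array([-U[1],U[0],0])
for n in ("scene","top"):
    c=capture(n); W=cloud(c).reshape(-1,3); W=W[~np.isnan(W[:,0])]
    W=W[(W[:,2]>.036)&(W[:,2]<.047)]
    D=W-B; d=D@U; v=D@V
    for lo,hi in ((-.026,-.012),(-.012,.012),(.012,.022)):
        q=d[(v>lo)&(v<hi)&(d>-.08)&(d<-.035)]
        if len(q): print(n,lo,len(q),np.round(np.percentile(q,[0,5,50,95,100])*1000,1))
E
```

```text
scene -0.026 34 [-56.6 -55.6 -50.5 -41.4 -39.5]
scene -0.012 62 [-55.9 -54.6 -49.2 -37.2 -35.9]
scene 0.012 14 [-55.1 -55.  -50.6 -46.  -44.8]
top -0.026 2 [-56.6 -56.6 -56.4 -56.2 -56.2]
```

```bash
python3 - <<'E'
from h import *
s=int(open("s.txt").read())
print(servo_line(at(B,-.0395,.026),rate=.01,contact_N=3),current_force())
print(servo_line(at(B,-.034,.026),rate=.02,contact_N=5),current_force())
print(servo_line(at(B,-.032,.2),rate=.08,contact_N=8),current_force())
move_ptp([.36,-.15,.25],quat(s)); sleep(.3)
for n in ("top","scene"):
    c=capture(n); rects(n,c)
    if n=="top": cv2.imwrite("pics/t5.png",cv2.resize(c["image"][80:280,160:480],(768,480)))
print(current_clock())
E
```

```text
False [1.89226553 1.06722202 0.46142732]
False [0.5474628  0.25312695 0.47571834]
False [ 0.78736563  0.97371583 -0.18610858]
top 141 [ 397.  -290.9] [40.4 10.2] 82.0
top 144 [ 442.6 -384.1] [41.9 10.9] 81.6
top 1578 [ 532.6 -396.6] [60.  84.9] 82.1
top 1557 [ 545.2 -312.4] [59.4 85.1] 82.0
scene 89 [ 398.1 -292.7] [45.9 10.3] 82.4
scene 102 [ 443.8 -387.8] [42.1 10.4] 80.1
scene 928 [ 533.2 -400.3] [63.7 87.3] 81.1
scene 789 [ 545.4 -315.4] [63.6 85.2] 81.0
23.125
```

View pics/t5.png

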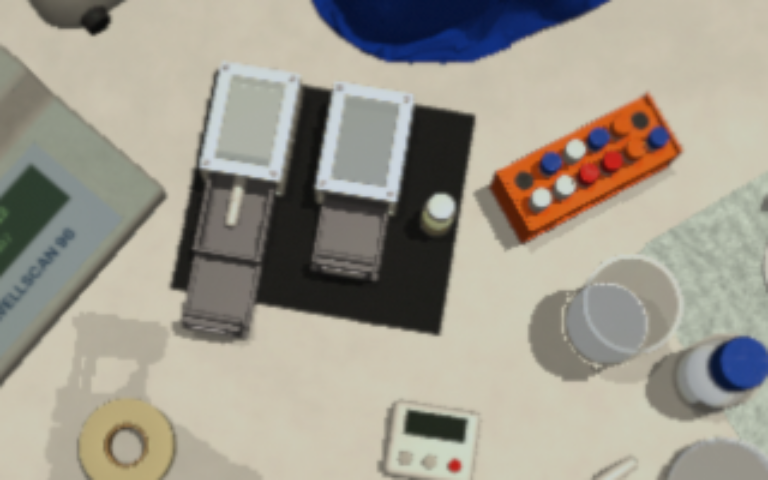

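```bash
python3 -c "
from bench import *
print(close_job())"
```

```text
the job is handed in; nothing more can be done
None
```

The empty tray (A) is pushed home, the stirring bar's tray (B) is drawn out, and the job is handed in. The clock read 23.1 s of the 45 s at my last check. I got no verdict back.

- **Method:** I pushed tray A in by the front of its lip with the fingers shut. I then lowered the shut fingertips into the gap behind lip B and drew that tray out slowly, stopping just short of its stop. The force readings changed by no more than about 2 N during the pull.
- **Tray A:** its lip is 90–91 mm from the case centre, which puts it home to within about 1.5 mm. The push ended at its target pose with about 7 N and did not trigger the 10 N contact stop. That it is home therefore rests on this distance and the force, not on a detected contact.
- **Tray B:** its lip is 149–150 mm from the case centre, so it is about 58–59 mm out of 60 mm.
- **Stirring bar and surroundings:** the bar lies in its tray about 90 mm behind the lip (estimated from the picture). The vial, tape, timer and rack look unmoved. I judged this by eye from the last picture and did not measure them again.
- **Disagreement:** the top and scene cameras differ by 3–4 mm in y and about 1 mm along the rail. This is within what the job needed.

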